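# Scan in the tall tub

## Task

Take the short tub off the scan station's round plate and stand it in the blue bin, beside the one already there. Then set the tall tub gently in the middle of the plate with its label squarely facing the scanner window, let go of it, and only then press the scanner's lever fully down to take the reading. Keep both tubs upright and leave the carton, the bottle and the other short tub where they are.

Things in the scene. Friction and masses are not known exactly. Their poses are not given: they have to be found in the camera images.
- scanner: Fixed grey scan station, may stand turned. Origin: at table height under the centre of its round metal plate (84 mm across, top 12 mm above the table). On the plate's -y side stands the head: 90 mm wide (x -45 to 45), y -54 to -124 mm, top 125 mm above the table; two lugs on it rise to 144 mm at y = -107. Base 6 mm thick under all (x -55 to 55, y -131 to 54 mm).
- window (a point): Centre of the scanner's flat black window (66 x 72 mm) on the head's face at station y = -54 mm, 68 mm above the table; it looks along the station's +y, over the plate.
- scan_lever (a joint): Lever on top of the head, hinged about the station's x at y = -107, z = 137 mm; it reaches 92 mm from there to -y, away from the plate, ending in a black paddle 40 long, 36 wide, 10 mm thick. 0 = raised, 0.65 rad above level; 0.8 = fully down at its stop, 0.15 rad below level. Starts at 0 to 0.15. Friction holds it where left; about 2 N on the paddle moves it.
- lever_tip (a point): Middle of the lever's paddle, 72 mm from the pivot; the paddle's surface is 5 mm above it.
- tall_tub: The tub to scan: tall, round, white, 62 mm diameter, 125 mm high (white body to 105 mm, then a grey cap, 58 mm diameter), about 0.25 kg, upright on the cardboard pad in any of three places, turned any way. Origin: centre of its underside, z up, +x towards the middle of its barcode label. A black rib 4 mm high on the cap runs from the centre towards the label side.
- label (a point): Middle of the tall tub's barcode label, on the tub's wall 31 mm from its axis on the +x side, 55 mm above its underside; the label is 37 mm wide, 70 mm high.
- short_tub: The short white tub that stands on the scanner's plate at the start, already scanned: 66 mm diameter, 95 mm high (white body 0 to 80 mm, grey cap of 62 mm diameter above), about 0.2 kg. Origin: centre of its underside, z up.
- bin: Fixed low open blue bin, 190 mm long (x), 110 mm wide (y), walls 40 mm high and 5 mm thick, floor 5 mm thick. Origin: centre of its underside. Room for two short tubs: one already stands in its +x half, about 45 mm from the middle; the -x half is free.
- spare_tub: Bystander: another short tub, same size as short_tub, standing in the bin's +x half. Origin: centre of its underside.
- pad: Fixed cardboard pad 280 mm long (x), 90 mm wide (y), 4 mm thick. The tall tub, the carton and the bottle stand on it in a row along its x, about 86 mm apart, in any order. Origin: centre of its underside.
- carton: Bystander: upright cardboard box 56 (x) x 60 (y) x 115 mm high, 0.35 kg. Origin: centre of its underside.
- bottle: Bystander: round white bottle, 56 mm diameter, 115 mm high (shoulder at 85 mm, neck 24 mm across), 0.3 kg. Origin: centre of its underside.

How it is judged (in metres and radians):
On the way, in this order (a step that is already met when the one before it is completed fails the run):
1. the short tub stands released in the blue bin (x of short_tub in the frame of bin between -0.085 and 0.085 m and y of short_tub in the frame of bin between -0.045 and 0.045 m and z of short_tub in the frame of bin between -0.01 and 0.015 m and angle between short_tub's own z axis and vertical below 0.1 rad and linear speed of short_tub below 0.03 m/s and contact force between the fingers and short_tub below 0.2 N), for 0.2 s.
2. the tall tub stands released in the middle of the plate, label facing the window, the lever still up (horizontal distance between tall_tub and scanner below 0.012 m and z of tall_tub in the frame of scanner between 0.008 and 0.016 m and angle between tall_tub's own z axis and vertical below 0.08 rad and angle between the x axis of tall_tub and the y axis of scanner, either way round below 0.2 rad and y of label in the frame of scanner below -0.015 m and linear speed of tall_tub below 0.03 m/s and contact force between the fingers and tall_tub below 0.2 N and value of joint scan_lever below 0.35 rad), for 0.2 s.
3. the lever is pressed down (value of joint scan_lever above 0.7 rad), for 0.2 s.
At the end, for the whole second after the job is handed in: The short tub stands upright and at rest on the bin's floor; the tall tub stands upright and at rest on the plate, within 12 mm of its centre, label facing the window within 0.2 rad; the lever is down (past 0.7 rad); both tubs are released (all of step 1 and horizontal distance between tall_tub and scanner below 0.012 m and z of tall_tub in the frame of scanner between 0.008 and 0.016 m and angle between tall_tub's own z axis and vertical below 0.08 rad and angle between the x axis of tall_tub and the y axis of scanner, either way round below 0.2 rad and y of label in the frame of scanner below -0.015 m and linear speed of tall_tub below 0.03 m/s and contact force between the fingers and tall_tub below 0.2 N and value of joint scan_lever above 0.7 rad and velocity of joint scan_lever below 0.05 rad/s); the robot touches nothing.
It fails at once if the other short tub is moved by more than 20 mm or tipped (distance of spare_tub from where it was at the start of the episode above 0.02 m or angle between spare_tub's own z axis and vertical above 0.3 rad).
It fails at once if the carton is moved by more than 20 mm or tipped (distance of carton from where it was at the start of the episode above 0.02 m or angle between carton's own z axis and vertical above 0.3 rad).
It fails at once if the bottle is moved by more than 20 mm or tipped (distance of bottle from where it was at the start of the episode above 0.02 m or angle between bottle's own z axis and vertical above 0.3 rad).
It fails at once if a handled tub is tipped over (angle between any of tall_tub, short_tub's own z axis and vertical above 0.6 rad).
It fails at once if the tall tub is dropped or rammed onto the station (over 45 N) (contact force between tall_tub and scanner above 45 N).
It also fails if it takes over 64 s, if anything falls off the work surface, if the arm or the gripper's body presses on something with over 40 N, if the wrist force passes 120 N, or if a joint passes its speed limit or range.

## Robot

A 7-joint arm with a two-finger parallel gripper is mounted at the origin on the work surface. World frame = base frame: x ahead of the robot, y to its left, z up, the work surface at z = 0. Lengths are in mm, angles in rad, forces in N, time in s.
With the tool pointing down it reaches from about 425 to 925 mm from the base axis. Payload 6.8 kg.
Tool frame: the origin (TCP) lies between the finger pads; the fingertips stand 11 mm ahead of it and the grasp point (between the pads) lies 8 mm behind it; z points along the fingers, y is the line along which they close (so a half turn about z gives the same grasp; the last joint's range is limited). The gripper opens to 88 mm and grips with 3 to 60 N. Pads are 20 mm wide; open, the fingers measure 115 mm over their backs; the gripper's body (75 mm by 178 mm) begins 61 mm behind the grasp point.
Start: joints at [-1.262, 0.477, 0.022, 1.555, -0.011, 1.109, -0.083], TCP at [273.263, 617.232, 194.164] pointing down, gripper open.
Joint ranges: [-2.96, 2.96], [-0.34, 2.1], [-1.41, 1.46], [0.24, 2.44], [-1.37, 4.51], [0.17, 1.92], [-2.96, 2.96]. Speed limits (rad/s): [2.39, 2.39, 3.14, 3.14, 3.14, 3.14, 3.14].

## Interface

Orientations are given as a unit quaternion [w, x, y, z].
In Python, from cell import * gives the robot as it stands. The module is installed in compiled form; this text tells all that it offers. Calls block until the motion is done:
- move_ptp(position, orientation): joint-space move of the TCP to a pose.
- move_l(position, speed=150, attitude=None): straight line of the TCP; attitude=None keeps the orientation; speed is the mean speed in mm/s.
- move_joints(angles): joint-space move.
- gripper_to(opening, newtons=None): finger opening in mm; newtons is the grip in N (None keeps the last); returns when the fingers have stopped.
- wait(seconds).
- inverse_kinematics(position, orientation): joint angles nearest the present ones, or None.
- sense(): the state.
- read_camera(name): name is "scene" or "top"; returns (picture, depth): 384x512x3 uint8, red, green, blue; 384x512 float32, mm along the optical axis (not along the pixel's ray), 0 where there is no reading.
- camera_model(name): a dict with "K" (3x3 intrinsics, pixels), "pose" (4x4, takes a point from camera to world coordinates). Camera axes: x right, y down, z forward; pixel columns grow to the right and rows downward; lengths in mm; the calibration is good to about 2 mm. A picture is of the moment at which its call begins. camera_model takes no time and is no camera call.
A pose or a line that the arm cannot do raises MotionError and nothing moves.
- job_done(): hands the job in; it is judged then, once.
The state is a dict: "time_s": time; "qpos": joint angles; "joint_velocities": joint speeds; "effort": joint torques, N m; "ee_pos": TCP position; "eef_rot": TCP orientation; "force": force on the tool from outside, world axes, zero at the start; "wrist_torque": the same for the moment, N m; "gripper_width": finger opening in mm; "finger_force": force on a finger pad.
Only numpy, scipy, OpenCV 4.12 (cv2) and the standard library are available. Lean on these libraries where they do the work, as an engineer would, in place of code of your own. Each camera call takes 0.05 s, during which the arm holds its last target. There are 200 camera calls.

## Working session

There is one attempt and no reset: what is moved stays moved. The work goes in short steps, each a Python script; the robot and the scene stay as the last script left them, time stands still between calls to the robot, and variables do not carry over. Pictures are saved under pics/ and viewed, at most 10 in all, crops included, and the job is handed in when it is done.

```bash
mkdir -p pics
python3 - <<'E'
from cell import *
import numpy as np, cv2
for n in("scene","top"):
    p,d=read_camera(n); np.savez(f"{n}0.npz",p=p,d=d)
    cv2.imwrite(f"pics/{n}0.png",p[:,:,::-1])
    m=camera_model(n); print(n,np.round(m["K"],1).tolist(),np.round(m["pose"],3).tolist(),(d==0).mean())
s=sense(); print(s["time_s"],s["eef_rot"],s["gripper_width"])
E
```

```text
scene [[436.2, 0.0, 261.1], [0.0, 436.2, 194.8], [0.0, 0.0, 1.0]] [[-0.732, 0.471, -0.492, 1067.265], [0.681, 0.523, -0.512, 507.886], [0.017, -0.71, -0.704, 830.734], [0.0, 0.0, 0.0, 1.0]] 0.004180908203125
top [[389.5, 0.0, 251.2], [0.0, 389.5, 201.9], [0.0, 0.0, 1.0]] [[0.015, -0.996, 0.092, 445.627], [-1.0, -0.014, 0.008, -21.76], [-0.007, -0.092, -0.996, 1197.402], [0.0, 0.0, 0.0, 1.0]] 0.003977457682291667
0.1 [-9.97169540e-05  2.06881350e-01  9.78365719e-01 -7.85398998e-04] 87.96401827998703
```

View pics/scene0.png

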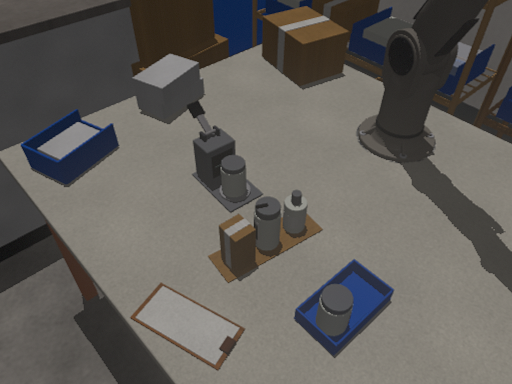

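View pics/top0.png

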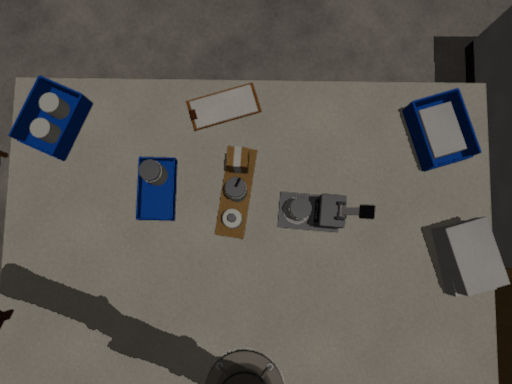

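The scene view shows the station with the short tub on its plate near (233,178). The pad row is carton (238,243), tall tub (267,222), bottle (295,212), and the target bin is near (345,305). In the top view the short tub is at (297,208), the paddle at (367,211), the tall tub at (236,188) with its rib pointing up-right, and the bin at (157,188) with its free half at the bottom.

```bash
cat > v.py <<'E'
import numpy as np, cv2
from cell import camera_model
def cloud(n,d):
    m=camera_model(n);K=m["K"];T=np.array(m["pose"]);v,u=np.mgrid[:d.shape[0],:d.shape[1]]
    P=np.stack([(u-K[0][2])/K[0][0]*d,(v-K[1][2])/K[1][1]*d,d],-1)
    P=P@T[:3,:3].T+T[:3,3]; P[d==0]=np.nan
    return P
def plane(n,uv,z):
    m=camera_model(n);K=np.array(m["K"]);T=np.array(m["pose"]);uv=np.atleast_2d(uv).astype(float)
    r=np.c_[uv,np.ones(len(uv))]@np.linalg.inv(K).T@T[:3,:3].T
    return (T[:3,3]+r*((z-T[2,3])/r[:,2])[:,None])[:,:2]
E
python3 - <<'E'
from v import *
F={n:np.load(n+"0.npz") for n in("scene","top")}
C={n:cloud(n,F[n]["d"]) for n in F}
t=F["top"]["p"]; np.set_printoptions(precision=1,suppress=True)
print("table z",np.nanmedian(C["top"][250:300,300:400,2]),np.nanstd(C["top"][250:300,300:400,2]))
def blob(n,lo,hi,x,y):
    P=C[n]; m=(P[...,2]>lo)&(P[...,2]<hi)&(abs(P[...,0]-x[0])<x[1])&(abs(P[...,1]-y[0])<y[1]); return m
def px(n,u,v): return C[n][v,u]
G={"short":(297,208,107),"tall":(234,189,129),"spare":(150,171,100)}
for k,(u,v,z) in G.items():
    g=plane("top",(u,v),z)[0]
    for n in F:
        m=blob(n,z-7,z+7,(g[0],45),(g[1],45)); q=C[n][m]
        if len(q)<10: print(k,n,"few",len(q));continue
        uv=np.argwhere(m)[:,::-1]; X=plane(n,uv,z).astype(np.float32)
        c,r=cv2.minEnclosingCircle(X); print(k,n,len(q),"z",np.median(q[:,2]),"mean",X.mean(0),"circ",np.array(c),r)
# head, lever, paddle
g=plane("top",(330,211),125)[0]
m=blob("top",112,134,(g[0],70),(g[1],70)); uv=np.argwhere(m)[:,::-1]; X=plane("top",uv,125).astype(np.float32); print("head",len(X),cv2.minAreaRect(X))
g=plane("top",(367,211),180)[0]
m=blob("top",120,230,(g[0],40),(g[1],40)); m[:,:352]=0; q=C["top"][m]; print("paddle",len(q),q.mean(0),cv2.minAreaRect(q[:,:2].astype(np.float32)),q[:,2].min(),q[:,2].max())
# base: pixels; plate
h=cv2.cvtColor(t,cv2.COLOR_RGB2HSV)
b=((abs(h[...,0].astype(int)-115)<15)&(h[...,1]>120)).astype(np.uint8)
M=np.zeros_like(b);M[150:230,130:182]=b[150:230,130:182]
q=np.argwhere(M)[:,::-1]; print("bin",len(q),cv2.minAreaRect(plane("top",q,40).astype(np.float32)))
p=((h[...,0]>8)&(h[...,0]<20)&(h[...,1]>110)).astype(np.uint8);M=np.zeros_like(p);M[140:245,210:262]=p[140:245,210:262]
q=np.argwhere(M)[:,::-1]; print("pad",len(q),cv2.minAreaRect(plane("top",q,4).astype(np.float32)))
# rib
for n,(u,v) in {"top":(236,187),"scene":(267,207)}.items():
    s=F[n]["p"][v-20:v+20,u-20:u+20]; cv2.imwrite(f"pics/rib_{n}.png",cv2.resize(s[:,:,::-1],(400,400),interpolation=0))
cv2.imwrite("pics/rib.png",np.hstack([cv2.imread("pics/rib_top.png"),cv2.imread("pics/rib_scene.png")]))
E
```

```text
table z 1.4873850238426485 2.3156403975198083
short scene 348 z 108.01085720850557 mean [ 536.  -149.2] circ [ 536.9 -149.6] 34.88109588623047
short top 377 z 108.11939640545324 mean [ 533.5 -152.4] circ [ 533.7 -152.6] 30.87336540222168
tall scene 427 z 129.85506693159107 mean [589.8  34.1] circ [589.9  34.5] 32.630584716796875
tall top 340 z 130.34522303528433 mean [587.4  31.6] circ [587.4  31.2] 29.02028465270996
spare scene 743 z 100.67477083730637 mean [639.5 281.4] circ [639.4 280.9] 33.26573181152344
spare top 367 z 100.87501855994583 mean [636.8 278.8] circ [636.7 278.9] 31.511940002441406
head 721 ((527.2108154296875, -217.3709716796875), (112.47322082519531, 90.08956146240234), 86.00667572021484)
paddle 270 [ 520.3 -309.5  179. ] ((521.4749755859375, -307.2322082519531), (52.43321990966797, 35.20848846435547), 82.50968933105469) 157.26690872912718 194.68478958366393
bin 1797 ((590.657470703125, 273.2663269042969), (114.60389709472656, 188.16650390625), 89.69857788085938)
pad 1538 ((588.52099609375, 37.06434631347656), (89.85728454589844, 278.9734191894531), 82.31220245361328)
```

View pics/rib.png

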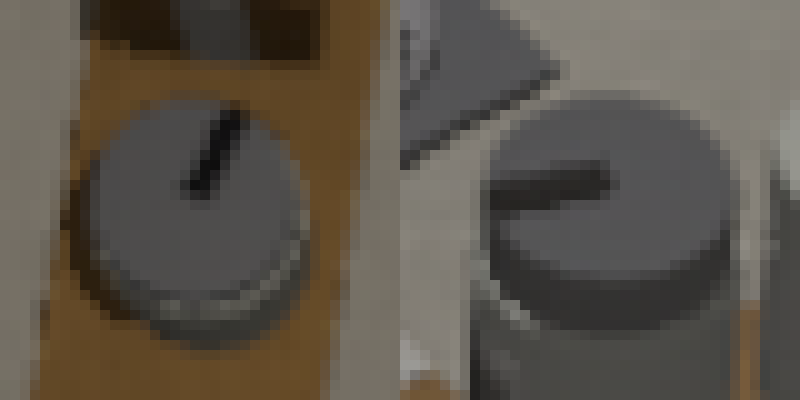

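The rib crops show the tall tub's cap, with the rib running from its centre to the upper right in the top view. That is roughly −30° in world yaw. The heights match (108/107, 130/129, 101/100) and the two cameras agree within about 3 mm, so I'm averaging them and moving the short tub now.

```bash
cat > m.py <<'E'
from cell import *
import numpy as np
from scipy.spatial.transform import Rotation as R
def att(a):
    y=np.array([np.cos(a),np.sin(a),0]); z=np.array([0,0,-1.]); x=np.cross(y,z)
    q=R.from_matrix(np.c_[x,y,z]).as_quat(); return [float(v) for v in (q[3],q[0],q[1],q[2])]
def best(p,deg):   # the half turn that keeps the last joint nearest zero
    c=[(abs(j[6]),att(a)) for a in np.radians([deg,deg+180]) if (j:=inverse_kinematics(p,att(a))) is not None]
    return min(c)[1] if c else None
def st(t=""):
    s=sense(); print(t,round(s["time_s"],2),np.round(s["ee_pos"],1),"w",round(float(s["gripper_width"]),1),"ff",np.round(s["finger_force"],1),"F",np.round(s["force"],1),"q",np.round(s["qpos"],2))
E
python3 - <<'E'
from m import *; from v import *
P=[534.8,-150.9]; B=[547,274.5]
for p,d in ((P,-5),(B,90),([588.6,33],82),(P,16)):
    for z in(60,270):
        q=best(p+[z],d); print(p,z,d,q is not None and np.round(inverse_kinematics(p+[z],q),2))
F=np.load("top0.npz"); g=cv2.cvtColor(F["p"],cv2.COLOR_RGB2GRAY)
for n in("top","scene"):
    g=cv2.cvtColor(np.load(n+"0.npz")["p"],cv2.COLOR_RGB2GRAY).astype(float)
    m=camera_model(n);K=np.array(m["K"]);T=np.linalg.inv(m["pose"])
    c=T@[*([587.4,31.4] if n=="top" else [589.8,34.2]),129,1]; c=K@(c[:3]/c[2])
    v,u=np.mgrid[:384,:512]; X=plane(n,np.c_[u.ravel(),v.ravel()],131).reshape(384,512,2)-([587.4,31.4] if n=="top" else [589.8,34.2])
    inn=np.hypot(X[...,0],X[...,1])<24; med=np.median(g[inn]); w=np.where(inn&(g<med-12),med-g,0)
    s=(X*w[...,None]).sum((0,1))/w.sum(); pts=X[w>0]; ax=cv2.fitLine(pts.astype(np.float32),cv2.DIST_L2,0,.01,.01).ravel()
    print(n,med,(w>0).sum(),"centroid",s,"deg",np.degrees(np.arctan2(s[1],s[0])),"line deg",np.degrees(np.arctan2(ax[1],ax[0])))
E
```

```text
[534.8, -150.9] 60 -5 [-0.44  0.58  0.8   2.   -0.58  0.81  0.62]
[534.8, -150.9] 270 -5 [-0.57  0.29  0.91  1.79 -0.24  1.18  0.33]
[547, 274.5] 60 90 [-0.6   0.53  0.04  1.82 -0.03  0.79  1.03]
[547, 274.5] 270 90 [-0.65  0.31  0.11  1.63 -0.03  1.2   1.03]
[588.6, 33] 60 82 [-0.34  0.5   0.24  1.89 -0.16  0.77  1.42]
[588.6, 33] 270 82 [-0.51  0.28  0.43  1.7  -0.13  1.19  1.39]
[534.8, -150.9] 60 16 [-0.41  0.57  0.76  1.99 -0.55  0.79  0.95]
[534.8, -150.9] 270 16 [-0.55  0.28  0.88  1.79 -0.23  1.18  0.69]
top 76.0 33 centroid [11.12966739 -4.74319547] deg -23.08253194010818 line deg -27.55003
scene 84.0 43 centroid [ 8.60792812 -8.49670336] deg -44.627433111637316 line deg -23.992077
```

Run:
```python
from m import *; from v import *
P=[534.8,-150.9]; B=[547,274.5]
s=sense(); move_l([*s["ee_pos"][:2].tolist(),290],speed=250)
move_ptp(P+[280],best(P+[280],-5)); st("above")
move_l(P+[66],speed=200); gripper_to(55,25); st("grip")
move_l(P+[240],speed=150); st("up")
for n in("scene","top"):
    p,d=read_camera(n); np.savez(n+"1.npz",p=p,d=d)
move_ptp(B+[240],best(B+[240],90)); st("over bin")
for n in("scene","top"):
    p,d=read_camera(n); cv2.imwrite(f"pics/{n}2.png",p[:,:,::-1]); np.savez(n+"2.npz",p=p,d=d)
cv2.imwrite("pics/two.png",np.vstack([cv2.imread("pics/scene2.png")[120:384,130:430],cv2.imread("pics/top2.png")[130:260,110:410]]))
```

```text
above 3.48 [ 535.2 -149.9  279.9] w 87.8 ff 0.0 F [-0.6 -0.2 -0.4] q [-0.6   0.29  0.96  1.78 -0.25  1.2   0.34]
grip 5.23 [ 535.  -150.9   66.3] w 61.2 ff 25.0 F [-1.1  1.   3.5] q [-0.41  0.55  0.76  1.99 -0.53  0.8   0.57]
up 6.54 [ 534.2 -150.6  239.1] w 61.4 ff 25.0 F [ 0.9 -0.1 -1.6] q [-0.58  0.33  0.94  1.83 -0.3   1.13  0.38]
over bin 8.21 [547.6 272.6 240.2] w 61.7 ff 25.0 F [ 0.2 -0.6 -1.8] q [-1.14  0.41  0.78  1.7  -0.31  1.16  1.29]
```

View pics/two.png

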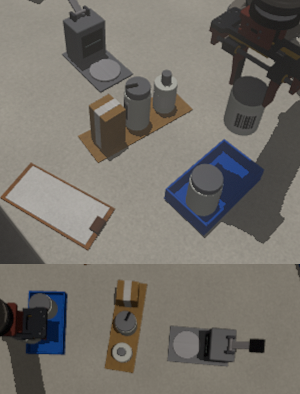

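The short tub hangs upright over the bin, and the spare tub is undisturbed. The plate is now clear at about (105,68) in the upper crop and (187,345) in the lower one. The grip width of 61 mm is less than the 66 mm body, so I'll check how the tub is held before lowering it, and measure the station from the same pictures.

Run:
```python
from v import *; np.set_printoptions(precision=1,suppress=True)
F=np.load("scene2.npz"); P=cloud("scene",F["d"])
m=(abs(P[...,0]-547)<70)&(abs(P[...,1]-274)<70)&(P[...,2]>110)&(P[...,2]<340)
p=F["p"].astype(int)
for z in range(140,330,10):
    k=m&(abs(P[...,2]-z)<5); q=P[k]
    if len(q): print(z,len(q),q.min(0)[:2],q.max(0)[:2],"rgb",np.median(p[k],0))
s=F["p"][180:270,345:405]; cv2.imwrite("pics/held.png",cv2.resize(s[:,:,::-1],(400,600),interpolation=cv2.INTER_CUBIC))
# station
for n in("top","scene"):
    F=np.load(n+"2.npz"); g=cv2.cvtColor(F["p"],cv2.COLOR_RGB2GRAY); 
    v,u=np.mgrid[:384,:512]; X=plane(n,np.c_[u.ravel(),v.ravel()],12).reshape(384,512,2)
    d=np.hypot(*(X-[534.8,-151]).transpose(2,0,1))
    th=(np.median(g[d<25])+np.median(g[(d>48)&(d<54)&(X[...,1]>-150)]))/2; print(n,np.median(g[d<25]),th)
    m=((g>th)&(d<50)&(abs(X[...,0]-534.8)<50)).astype(np.uint8)
    k,l,stt,c=cv2.connectedComponentsWithStats(m); i=1+np.argmax(stt[1:,4]); cc,_=cv2.findContours((l==i).astype(np.uint8),0,1)
    q=plane(n,max(cc,key=len)[:,0],12).astype(np.float32); print("plate",stt[i,4],cv2.minEnclosingCircle(q),cv2.fitEllipse(q))
C=cloud("top",np.load("top2.npz")["d"])
m=(C[...,2]>112)&(C[...,2]<134)&(abs(C[...,0]-528)<60)&(abs(C[...,1]+235)<45)
q=np.argwhere(m)[:,::-1]; print("head",len(q),cv2.minAreaRect(plane("top",q,125).astype(np.float32)))
m=(C[...,2]>140)&(C[...,2]<230)&(abs(C[...,0]-520)<60)&(C[...,1]<-265)&(C[...,1]>-380)
q=C[m]; print("lever",q.mean(0),q.min(0),q.max(0),cv2.fitLine(q[:,:2].astype(np.float32),2,0,.01,.01).ravel())
```

```text
190 89 [541.9 242.2] [582.6 304.9] rgb [79. 79. 76.]
200 112 [540.  242.1] [582.9 304.9] rgb [81.  80.5 78. ]
210 128 [544.4 243.4] [582.5 305.3] rgb [77. 76. 73.]
220 136 [540.1 247.6] [582.7 304.8] rgb [72.  71.  68.5]
230 130 [540.1 244.3] [583.1 305. ] rgb [71.5 69.5 67.5]
240 141 [541.7 243.8] [582.6 305.2] rgb [73. 72. 70.]
250 147 [538.2 242.7] [582.4 305.3] rgb [81. 80. 77.]
260 150 [546.8 242.1] [582.3 304.9] rgb [80. 80. 76.]
270 185 [537.3 233.7] [582.4 312.1] rgb [57. 55. 55.]
280 821 [517.2 232.7] [579.8 312.4] rgb [55. 54. 53.]
290 81 [536.9 232.2] [561.1 312.5] rgb [50. 42. 39.]
300 79 [537.3 232.4] [560.1 313.5] rgb [49. 41. 39.]
310 90 [537.2 230.9] [560.9 315. ] rgb [49.  41.  38.5]
320 91 [537.1 229.6] [560.1 316.6] rgb [49. 39. 37.]
top 122.0 103.5
plate 563 ((531.6903686523438, -149.99526977539062), 41.80004119873047) ((532.4151000976562, -149.56796264648438), (77.09121704101562, 81.00357818603516), 88.0771713256836)
scene 129.0 111.5
plate 497 ((532.6577758789062, -151.32557678222656), 41.042701721191406) ((532.5128784179688, -150.87501525878906), (76.59441375732422, 80.3835220336914), 83.38961029052734)
head 716 ((525.7904663085938, -237.58221435546875), (71.59416198730469, 90.21453857421875), 85.5534439086914)
lever [ 521.2 -302.6  174.5] [ 501.7 -332.4  141.9] [ 549.4 -265.1  196.3] [   0.1    1.   521.2 -302.6]
```

View pics/held.png

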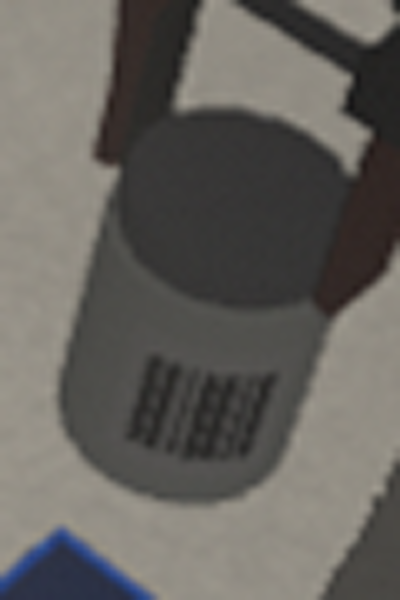

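The crop shows the fingertips ending level with the cap's lower edge, at (105,160) and (320,310). They grip only the 62 mm cap, about 35 mm higher than the reported TCP implies. I'll measure the finger tips and the gripper body directly.

Run:
```python
from v import *; from m import st; np.set_printoptions(precision=1,suppress=True)
st()
for n in("scene","top"):
    F=np.load(n+"2.npz"); P=cloud(n,F["d"])
    for z in range(250,420,10):
        k=(abs(P[...,0]-547)<110)&(abs(P[...,1]-274)<130)&(abs(P[...,2]-z)<5); q=P[k]
        if len(q): 
            c=F["p"][k].astype(int); red=(c[:,0]-c[:,2]>8); print(n,z,len(q),red.sum(),q.min(0)[:2],q.max(0)[:2], "red x/y", (q[red].min(0)[:2],q[red].max(0)[:2]) if red.any() else "")
F=np.load("scene2.npz"); P=cloud("scene",F["d"]); c=F["p"].astype(int)
k=(c[...,0]-c[...,2]>8)&(abs(P[...,0]-547)<40)&(P[...,2]>200)&(P[...,2]<300)
for side in (k&(P[...,1]<270)&(P[...,1]>200),k&(P[...,1]>280)&(P[...,1]<345)): print(np.sort(P[side][:,2])[:6], P[side].mean(0))
```

```text
8.31 [547.7 272.7 240.2] w 61.3 ff 25.0 F [ 0.1 -0.2 -1.9] q [-1.1  0.4  0.8  1.7 -0.3  1.2  1.3]
scene 250 147 2 [538.2 242.7] [582.4 305.3] red x/y (array([538.2, 303.3]), array([541.6, 304.1]))
scene 260 150 0 [546.8 242.1] [582.3 304.9] red x/y 
scene 270 185 22 [537.3 233.7] [582.4 312.1] red x/y (array([537.3, 233.7]), array([559.1, 312.1]))
scene 280 821 72 [517.2 232.7] [579.8 312.4] red x/y (array([517.2, 232.7]), array([560.5, 312.4]))
scene 290 81 54 [536.9 232.2] [561.1 312.5] red x/y (array([536.9, 232.2]), array([561.1, 312.5]))
scene 300 79 51 [537.3 232.4] [560.1 313.5] red x/y (array([537.3, 232.4]), array([560.1, 313.5]))
scene 310 90 61 [537.2 230.9] [560.9 315. ] red x/y (array([537.2, 230.9]), array([560.4, 315. ]))
scene 320 91 63 [537.1 229.6] [560.1 316.6] red x/y (array([537.1, 229.6]), array([560.1, 316.6]))
scene 330 87 68 [539.8 228.8] [559.5 316.9] red x/y (array([543.5, 228.8]), array([559.5, 316.9]))
scene 340 29 26 [535.6 230.2] [559.3 241.3] red x/y (array([535.6, 231.6]), array([559.3, 241.3]))
scene 350 101 84 [517.7 192.8] [580.9 353.8] red x/y (ar
[... 937 characters left out ...]
.6]))
top 360 9 1 [515.2 215.7] [575.6 252.3] red x/y (array([575.6, 244.1]), array([575.6, 244.1]))
top 370 151 4 [513.8 185.8] [578.9 255.4] red x/y (array([561.3, 225.5]), array([575.2, 247.4]))
top 380 53 8 [513.6 183.8] [579.7 238.4] red x/y (array([514.2, 188.5]), array([562.4, 224.8]))
top 390 562 9 [514.6 183.2] [578.2 242.8] red x/y (array([524.5, 232. ]), array([566.6, 242.8]))
top 400 68 36 [516.6 183.1] [577.4 240.2] red x/y (array([525.7, 231. ]), array([567.4, 240.2]))
top 410 32 32 [527.4 231.4] [566.4 234.6] red x/y (array([527.4, 231.4]), array([566.4, 234.6]))
[270.9 271.  272.  272.9 273.  274.1] [553.1 239.1 284.6]
[204.5 215.3 219.4 224.7 227.8 234. ] [551.3 309.2 280.9]
```

Both the tips (about 267 against 229) and the body (about 348 against 309) sit about 39 mm higher than reported. It's a constant tool-length error that fits the cap grip, so true z ≈ reported + 39. The tub's underside is therefore at reported z − 54. The plate centre is (532.2, −150.5), with station +y at 85.4°.

Run:
```python
from m import *; from v import *
B=[547,274.5]; a=best(B+[240],90)
move_l(B+[72],speed=150,attitude=a); z=66
while z>52:
    move_l(B+[z],speed=30); f=sense()["force"][2]
    if f>0.8: break
    z-=2
st("down"); gripper_to(86); wait(.2); st("open")
move_l(B+[200],speed=200)
T=[588.6,33.0]; a=best(T+[170],82.3)
move_ptp(T+[170],a); st("above tall")
for n in("scene","top"):
    p,d=read_camera(n); cv2.imwrite(f"pics/{n}3.png",p[:,:,::-1]); np.savez(n+"3.npz",p=p,d=d)
cv2.imwrite("pics/three.png",cv2.resize(cv2.imread("pics/scene3.png")[120:370,180:430],(600,600)))
```

```text
down 10.93 [547.4 274.3  59.2] w 61.3 ff 25.0 F [-3.4 -1.6  7.6] q [-1.03  0.61  0.64  1.85 -0.49  0.83  1.43]
open 11.71 [547.  274.5  58. ] w 86.0 ff 0.0 F [-0.4 -0.1  0.3] q [-1.03  0.62  0.64  1.86 -0.49  0.83  1.43]
above tall 14.7 [588.6  33.3 169.8] w 85.9 ff 0.0 F [-0.6  0.2 -0.3] q [-0.99  0.71  1.28  1.84 -0.75  1.18 -1.17]
```

View pics/three.png

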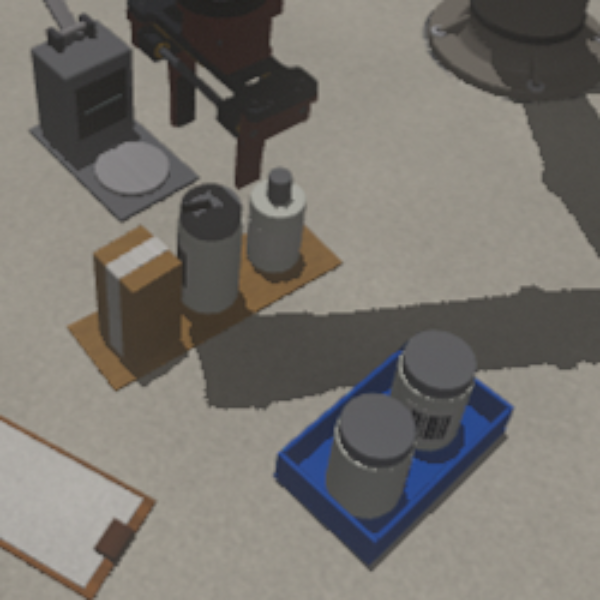

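Both short tubs stand upright in the bin, at about (435,380) and (372,440), and contact came exactly at the predicted height. The open gripper hangs clear above the tall tub. Next I'll use the half turn that suits the placement, then grasp and place.

Run:
```python
from m import *; from v import *
T=[588.6,33.0]; P=[532.2,-150.5]; ga=82.3; pa=ga-26*0-94.6+26
J=[(inverse_kinematics(T+[42],att(np.radians(ga+k))),inverse_kinematics(P+[50],att(np.radians(pa+k))),k) for k in(0,180)]
for a,b,k in J: print(k,None if a is None else np.round(a,2),None if b is None else np.round(b,2))
k=0 if J[0][0] is not None and J[0][1] is not None else 180
A=att(np.radians(ga+k)); Q=att(np.radians(pa+k))
if k==0: move_ptp(T+[170],A)
move_l(T+[80],speed=150); move_l(T+[42],speed=80); st("at"); gripper_to(50,25); st("grip")
move_l(T+[70],speed=60); move_l(T+[205],speed=150); st("up")
move_ptp(P+[205],Q); st("over plate")
for n in("scene","top"):
    p,d=read_camera(n); cv2.imwrite(f"pics/{n}4.png",p[:,:,::-1]); np.savez(n+"4.npz",p=p,d=d)
cv2.imwrite("pics/four.png",cv2.resize(cv2.imread("pics/scene4.png")[60:310,150:400],(600,600)))
c=cloud("scene",np.load("scene4.npz")["d"]); 
for z in range(155,300,15):
    q=c[(abs(c[...,2]-z)<5)&(abs(c[...,0]-532)<50)&(abs(c[...,1]+150)<50)]
    if len(q): print(z,len(q),q.min(0)[:2].round(1),q.max(0)[:2].round(1))
```

```text
0 [ 0.42  0.66 -0.79  1.85  0.59  0.89  0.78] [-0.32  0.54  0.63  2.   -0.46  0.75  0.83]
180 [-0.89  0.84  1.09  1.93 -0.91  0.98 -1.06] [-0.67  0.96  1.31  2.02 -1.08  1.12 -1.76]
at 16.43 [588.6  32.7  41.9] w 85.9 ff 0.0 F [ 0.1 -0.1  0.6] q [-0.89  0.84  1.09  1.93 -0.92  0.98 -1.06]
grip 16.93 [588.8  32.8  42.2] w 61.4 ff 25.0 F [0.3 0.5 1.9] q [-0.89  0.84  1.09  1.93 -0.92  0.98 -1.05]
up 18.59 [588.   33.3 204. ] w 62.0 ff 25.0 F [ 0.3 -0.5 -1.8] q [-1.02  0.68  1.32  1.81 -0.71  1.23 -1.2 ]
over plate 20.25 [ 532.2 -150.2  204.7] w 61.5 ff 25.0 F [-0.3  0.  -2.4] q [-0.5   0.35  0.84  1.88 -0.3   1.05  0.7 ]
170 50 [ 507.8 -168.1] [ 563.2 -119.3]
185 84 [ 508.3 -164.1] [ 564.  -118.4]
200 88 [ 506.4 -161.6] [ 563.8 -117.1]
215 96 [ 508.4 -169.7] [ 563.  -116.3]
230 69 [ 517.1 -144.9] [ 565.6 -118.2]
245 108 [ 491.7 -151.4] [ 574.4 -116.9]
260 108 [ 489.  -153.4] [ 573.2 -118. ]
275 124 [ 490.3 -149.7] [ 575.6 -119.3]
290 181 [ 486.3 -161.2] [ 572.5 -120. ]
```

View pics/four.png

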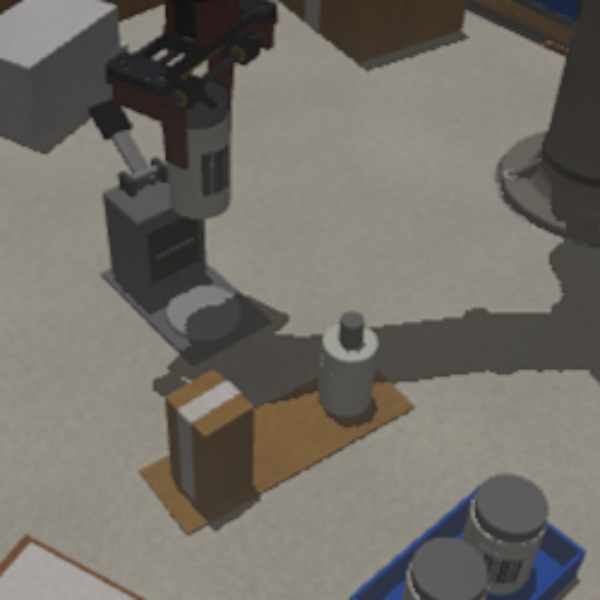

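The tub is held upright over the plate, but its barcode at (213,165) faces away from the window. The controller took the equivalent half turn. I'll check the actual tool yaw and turn the tub by π in steps before lowering.

Run:
```python
from m import *; from v import *
def yaw():
    q=sense()["eef_rot"]; y=R.from_quat([q[1],q[2],q[3],q[0]]).as_matrix()[:,1]; return np.degrees(np.arctan2(y[1],y[0]))
P=[532.2,-150.5]; print("yaw",yaw())
for d in(193.7,133.7,103.7,73.7,43.7,253.7):
    j=inverse_kinematics(P+[205],att(np.radians(d))); print(d,None if j is None else np.round(j,2))
```

```text
yaw 13.703278584872292
193.7 [-0.5   0.35  0.85  1.88 -0.3   1.05  0.7 ]
133.7 [-0.16  0.27  0.39  1.86 -0.12  1.03  2.61]
103.7 [-0.23  0.28  0.49  1.86 -0.15  1.03  2.12]
73.7 [-0.32  0.29  0.59  1.87 -0.19  1.03  1.64]
43.7 [-0.41  0.31  0.72  1.87 -0.24  1.04  1.17]
253.7 [-0.76  0.61  1.34  1.89 -0.65  1.18 -1.04]
```

IK treats half turns as equal, so I'll step the yaw down in increments, so that each nearest solution keeps turning the same way.

Run:
```python
from m import *; from v import *
def yaw():
    q=sense()["eef_rot"]; y=R.from_quat([q[1],q[2],q[3],q[0]]).as_matrix()[:,1]; return np.degrees(np.arctan2(y[1],y[0]))
P=[532.2,-150.5]
for d in(-46.3,-106.3,-166.3):
    move_ptp(P+[225],att(np.radians(d))); print(d,round(yaw(),1)); st()
p,d=read_camera("scene"); cv2.imwrite("pics/five.png",cv2.resize(p[70:220,150:300,::-1],(600,600)))
```

```text
-46.3 -46.2
 21.23 [ 532.2 -150.2  224.8] w 61.3 ff 25.0 F [ 0.  -0.2 -3.1] q [-0.68  0.42  1.11  1.86 -0.41  1.12 -0.22]
-106.3 -106.1
 22.05 [ 532.1 -150.5  224.8] w 61.5 ff 25.0 F [ 0.5 -0.5 -3.1] q [-0.77  0.59  1.36  1.87 -0.62  1.21 -1.06]
-166.3 -166.2
 23.08 [ 532.2 -150.5  225.1] w 61.9 ff 25.0 F [-0.1  1.1 -2. ] q [-0.75  0.53  1.29  1.87 -0.55  1.18 -2.17]
```

View pics/five.png

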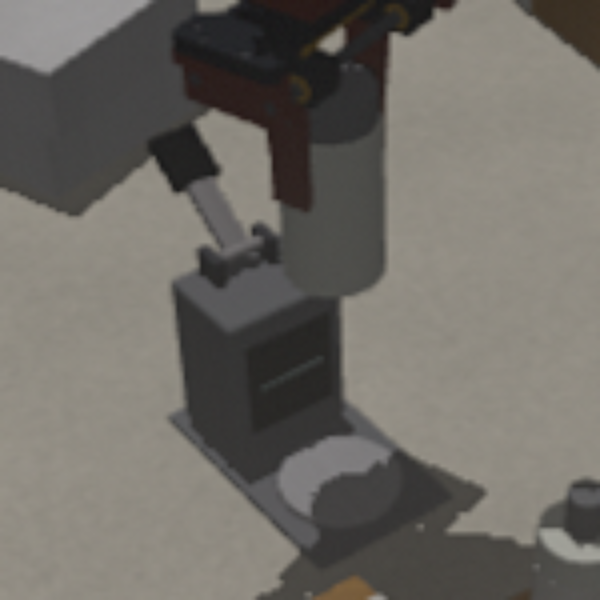

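The label now faces the window, since the camera sees a blank tub wall at (335,220). Lowering gently.

Run:
```python
from m import *; from v import *
P=[532.2,-150.5]
move_l(P+[75],speed=150); move_l(P+[57],speed=40); wait(.2); f0=sense()["force"][2]; z=55.5
while z>45:
    move_l(P+[z],speed=15); f=sense()["force"][2]
    if f>f0+2: break
    z-=1
st("down"); gripper_to(80); wait(.3); st("open")
move_l(P+[120],speed=100); move_l(P+[230],speed=200)
# clear view: over the lever side
L=[515,-330.]; move_ptp(L+[230],best(L+[230],-5)); gripper_to(0); st("lever side")
for n in("scene","top"):
    p,d=read_camera(n); cv2.imwrite(f"pics/{n}6.png",p[:,:,::-1]); np.savez(n+"6.npz",p=p,d=d)
    C=cloud(n,d); m=(abs(C[...,2]-137)<7)&(abs(C[...,0]-532)<45)&(abs(C[...,1]+150)<45)
    q=np.argwhere(m)[:,::-1]
    if len(q)<20: print(n,"few"); continue
    X=plane(n,q,137); c=X.mean(0); print(n,len(q),"cap",c.round(1),cv2.minEnclosingCircle(X.astype(np.float32)))
    v,u=np.mgrid[:384,:512]; X=plane(n,np.c_[u.ravel(),v.ravel()],139).reshape(384,512,2)-c
    g=cv2.cvtColor(p,cv2.COLOR_RGB2GRAY).astype(float); inn=np.hypot(X[...,0],X[...,1])<24; k=inn&(g<np.median(g[inn])-12)
    ax=cv2.fitLine(X[k].astype(np.float32),2,0,.01,.01).ravel(); print(k.sum(),X[k].mean(0),"rib deg",np.degrees(np.arctan2(ax[1],ax[0])))
cv2.imwrite("pics/six.png",np.hstack([cv2.resize(cv2.imread("pics/scene6.png")[60:260,140:290],(375,500)),cv2.resize(cv2.imread("pics/top6.png")[140:280,260:400],(400,500))]))
```

```text
down 26.83 [ 532.2 -150.7   50.1] w 61.7 ff 25.0 F [-2.5  0.3  5.2] q [-0.56  0.71  1.01  2.01 -0.8   0.88 -2.  ]
open 27.64 [ 532.2 -150.5   49.5] w 79.7 ff 0.0 F [-0.3 -0.3  0.3] q [-0.56  0.71  1.01  2.01 -0.8   0.88 -2.  ]
lever side 32.78 [ 515. -330.  230.] w 0.7 ff 0.0 F [-0.  -0.4 -0.1] q [ 0.05  0.37  0.55  1.7  -0.21  1.13  0.58]
scene 320 cap [ 533.  -147.8] ((537.3779907226562, -150.93142700195312), 36.13260269165039)
26 [ -2.98753322 -13.35545649] rib deg 85.66243
top 346 cap [ 530.4 -149.8] ((530.497802734375, -149.63331604003906), 28.896289825439453)
30 [ -1.89822373 -11.86880278] rib deg 82.57338
```

View pics/six.png

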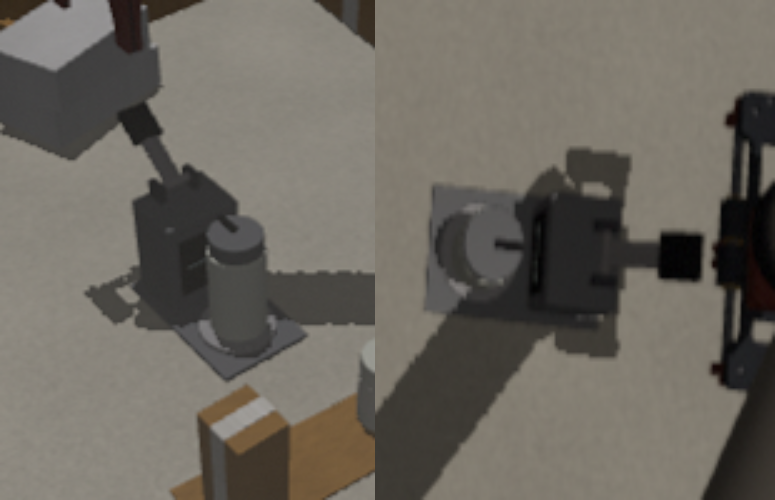

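The tall tub stands centred on the plate, 2 mm off, with its rib at (510,243) in the top crop pointing at the head within about 2°. The carton hasn't moved and the lever is still up at (680,255). Pressing the lever now, with force feedback.

Run:
```python
from m import *; from v import *
L=[518.6,-319.]; a=best(L+[215],-4.6)
move_l(L+[215],speed=100,attitude=a); move_l(L+[180],speed=80); f0=sense()["force"][2]; z=176
while z>98:
    move_l(L+[z],speed=40); f=sense()["force"][2]-f0
    if z%12<4 or f>4: print(z,round(float(f),1))
    if f>12: break
    z-=4 if z>116 else 2
wait(.3); st("pressed")
move_l(L+[230],speed=120); M=[480,-400.]; move_ptp(M+[260],best(M+[260],-5)); st("away")
for n in("scene","top"):
    p,d=read_camera(n); cv2.imwrite(f"pics/{n}7.png",p[:,:,::-1]); C=cloud(n,d)
    q=C[(C[...,2]>100)&(C[...,2]<220)&(abs(C[...,0]-518)<22)&(C[...,1]<-300)&(C[...,1]>-360)]
    print(n,"paddle",len(q),q.mean(0).round(1) if len(q) else "",np.percentile(q[:,2],[5,50,95]).round(1) if len(q) else "")
    q=np.argwhere((abs(C[...,2]-137)<7)&(abs(C[...,0]-532)<45)&(abs(C[...,1]+150)<45))[:,::-1]; print("cap",plane(n,q,137).mean(0).round(1))
cv2.imwrite("pics/seven.png",np.hstack([cv2.resize(cv2.imread("pics/scene7.png")[60:360,140:400],(433,500)),cv2.resize(cv2.imread("pics/top7.png")[130:270,260:400],(350,500))]))
```

```text
168 -0.4
156 -1.9
144 -1.0
132 -1.1
120 -0.6
110 -0.2
108 -0.2
104 11.4
102 23.7
pressed 39.86 [ 519.  -319.1  104.8] w 0.6 ff 11.7 F [-5.5  3.9 23.7] q [ 0.09  0.5   0.48  1.83 -0.3   0.88  0.63]
away 41.54 [ 479.  -401.1  259.7] w 0.4 ff 0.0 F [ 0.2 -0.1 -0.4] q [ 0.17  0.38  0.58  1.63 -0.22  1.2   0.71]
scene paddle 127 [ 522.7 -322.6  132.3] [127.  132.9 135.5]
cap [ 532.7 -147.7]
top paddle 200 [ 519.6 -325.   132.8] [128.7 132.7 137.2]
cap [ 530.7 -149.6]
```

View pics/seven.png

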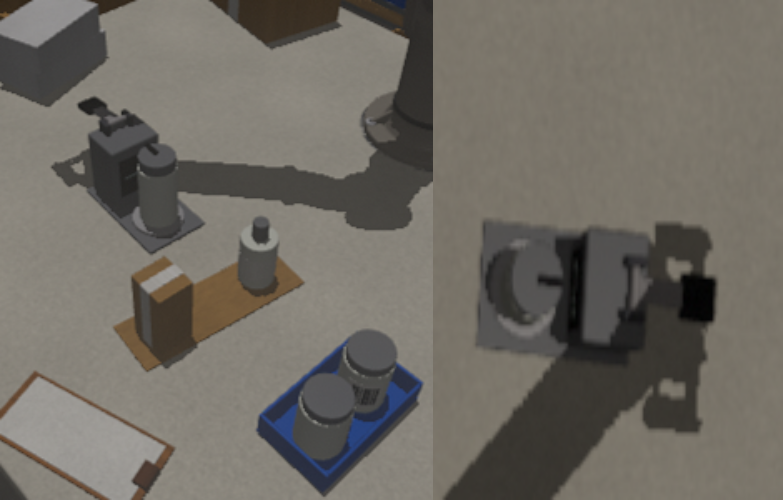

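The lever is down at its stop: its paddle surface is at z ≈ 132, where 131 is expected. The tall tub hasn't moved, and the carton, bottle and both bin tubs are in place with the arm clear.

```bash
python3 -c "
from cell import *
print(job_done())"
```

```text
the job is handed in; nothing more can be done
None
```

The job is handed in, but no verdict came back: my last camera check showed the short tub upright in the bin, the tall tub about 2 mm off the plate's centre with its label facing the window, and the lever at its stop.

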